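# Load the spray-can crate from the slanted rack

## Robot

A 7-joint arm with a two-finger parallel gripper is mounted at the origin on the work surface. World frame = base frame: x ahead of the robot, y to its left, z up, the work surface at z = 0. Lengths are in mm, angles in rad, forces in N, time in s.
With the tool pointing down it reaches from about 400 to 875 mm from the base axis. Payload 4.4 kg.
Tool frame: the origin (TCP) lies on the centre line of the jaws, within the pads' length; the fingertips stand 19 mm ahead of it and the grasp point (between the pads) is the TCP; z points along the fingers, y is the line along which they close (so a half turn about z gives the same grasp; the last joint's range is limited). The gripper opens to 85 mm and grips with 20 to 120 N. Pads are 22 mm wide; open, the fingers measure 114 mm over their backs; the gripper's body (76 mm by 85 mm) begins 54 mm behind the grasp point. The pads swing forward as they close: fully open they stand 13 mm farther back than shut.
Start: joints at [-1.386, 0.628, 0.038, 1.517, -0.027, 0.996, -0.02], TCP at [161.292, 629.684, 250.313] pointing down, gripper open.
Joint ranges: [-3.06, 3.06], [-0.37, 2.12], [-1.25, 1.32], [0.18, 2.47], [-1.1, 4.24], [0.23, 1.98], [-2.94, 2.94]. Speed limits (rad/s): [2.57, 2.57, 3.14, 3.14, 3.14, 3.14, 3.14].

## Interface

Orientations are given as [roll, pitch, yaw] about the fixed x, y, z axes, in that order (R = Rz(yaw) Ry(pitch) Rx(roll)).
In Python, from cell import ctrl, viewer, silhouettes gives the robot as it stands.
- The arm moves only by the shell command python3 -m creep 'ROWS'. ROWS is JSON, a list of rows, each an object with "jaw": the gripper command: -1 is shut, 1 is fully open, values between are in proportion; "xyz": the shift along the tool's x, y, z in mm, a list of three; "angular": the turn, a rotation vector about the tool's x, y, z in rad, a list of three. In form: [{"jaw": jaw, "xyz": [tx, ty, tz], "angular": [rx, ry, rz]}, ...]. A call has 1 to 12 rows; each row is the pose to reach, as a shift and turn from the pose commanded when the call began, along the tool's axes at that moment; what a row does not reach only later rows make up. A row lasts 1/8 s, in which the tool goes at most 62.5 mm and 10.7 degrees, less where a joint would pass 70% of its speed; a pose out of reach is approached as far as the arm can. A call with a gripper value outside its range is refused whole. The fingers move at their own pace and stop on an object; the grip force is fixed at half the most. Time passes only in rows, so rows that repeat a pose let the fingers close. It gives the time, the measured TCP pose, the force, the opening and the grip force at its end, in the units of the state.
- ctrl.read_state(): the state, without advancing time (a new reading comes with each control period).
- viewer.get_image(name): name is "side" or "top"; returns (picture, depth): 480x640x3 uint8, red, green, blue; 480x640 float32, mm along the optical axis (not along the pixel's ray), 0 where there is no reading.
- viewer.camera_model(name): a dict with "fx", "fy", "cx", "cy" (pixels), "dist" ([k1, k2, p1, p2, k3] as OpenCV has them; the pictures are not rectified), "T" (4x4, takes a point from camera to world coordinates). Camera axes: x right, y down, z forward; pixel columns grow to the right and rows downward; lengths in mm; the calibration is good to about 2 mm. A picture is of the moment at which its call begins. camera_model takes no time and is no camera call.
- ctrl.finish_job(): hands the job in; it is judged then, once.
Trained networks look in the newest picture that a camera, given by its name, has taken for a name from the list of things; names that differ only in an ending like _2 or _b are one class to them, and where a whole thing is asked for, a point or a joint stands for the part that bears it (a point fixed in the world has none). Each returns a list of dicts, best first, with "score" (0 to 1); they miss things now and then, are a little off and sometimes report something else, mostly with a low value. They report only what shows in the picture. A call takes as long as a camera call.
- silhouettes(camera, target): "pixels" (480x640 bool, what is visible of it) and "xy" ([column, row] in pixels, amid what is visible of it).
The state is a dict: "clock": time; "qpos": joint angles; "qd": joint speeds; "tau": joint torques, N m; "eef_pos": TCP position; "tool_rot": TCP orientation; "force": force on the tool from outside, world axes, zero at the start; "torque": the same for the moment, N m; "width": finger opening in mm; "gripper_force": force on a finger pad.
Only numpy, scipy, OpenCV 4.12 (cv2) and the standard library are available. Lean on these libraries where they do the work, as an engineer would, in place of code of your own. Each camera call takes 0.05 s, during which the arm holds its last target. There are 200 camera calls.

## Task

Pack the crate for the next spraying job: clear the short steel tin out of its cell and stand it upright on the narrow raised ledge, and stand the three capped spray cans, two from the slanted rack and one from the bench, upright on the floor of the crate, one per free cell. Set things down rather than dropping them, and leave the grey bottle in the crate, the white dispenser in the rack and the other things on the bench where they are.

Things in the scene. Friction and masses are not known exactly. Their poses are not given: they have to be found in the camera images.
- can_a: Aluminium spray can, 52 mm diameter, straight body to 118 mm, then a black cap 48 mm in diameter from 124 mm to the top at 165 mm; 0.26 kg. Origin: centre of its underside; z up its axis to the cap. Starts in a bay of the slanted rack, its top leaning 30 degrees towards the robot (to the rack's -x).
- can_b: Aluminium spray can, 52 mm diameter, straight body to 118 mm, then a black cap 48 mm in diameter from 124 mm to the top at 165 mm; 0.26 kg. Origin: centre of its underside; z up its axis to the cap. Same as can_a; starts in another bay of the slanted rack.
- can_c: Aluminium spray can, 52 mm diameter, straight body to 118 mm, then a black cap 48 mm in diameter from 124 mm to the top at 165 mm; 0.26 kg. Origin: centre of its underside; z up its axis to the cap. Same as can_a, but starts standing upright on the open bench between rack and crate.
- tin: Plain steel tin with straight sides and a flat top, 62 mm diameter, 110 mm tall, about 0.38 kg. Shorter and fatter than the cans. Starts standing in one cell of the crate, its upper half above the walls. Origin: centre of its underside; z up.
- crate: Square plywood crate 196 x 196 mm, open on top, fixed. Crossed dividers make 2 x 2 cells, each 86 x 86 mm inside, centres at x = +-47, y = +-47 mm; walls and dividers 8 mm thick, tops at z = 62 mm, inner floor at z = 10 mm. Origin: centre of its underside; x, y along its sides. At the start one cell holds the tin, the cell diagonal to it the grey bottle, two are empty.
- cell0 (a point): Crate cell centre on the inner floor, at crate x -47, y -47 mm; axes as the crate's.
- cell1 (a point): Crate cell centre on the inner floor, at crate x -47, y +47 mm.
- cell2 (a point): Crate cell centre on the inner floor, at crate x +47, y -47 mm.
- cell3 (a point): Crate cell centre on the inner floor, at crate x +47, y +47 mm.
- rack: Slanted timber rack, fixed: a tray 274 mm long (y) of three bays 92 mm apart, leaning 30 degrees towards the robot (rack -x). Bays 66 x 66 mm inside, walls 75 mm high along the slanted axis. Two bays hold spray cans, one the white dispenser. Things come out along their slanted axis. Origin: centre of its base on the bench; x away from the robot, z up.
- ledge: Narrow raised steel ledge at the middle of the far side, fixed to the bench: a flat board 70 mm deep (x) by 140 mm long (y), 10 mm thick, its top 110 mm above the bench, on two thin uprights. Empty. Origin: centre of its base.
- ledge_top (a point): Centre of the ledge's top face; x across its 70 mm depth, y along its 140 mm length, z up.
- bottle: Bystander in the crate: grey plastic bottle with a narrow neck and black cap, 56 mm diameter, 150 mm tall. Origin: centre of its underside.
- dispenser: Bystander in a bay of the rack: white squeeze bottle, 52 mm diameter, tapering from 85 mm to a thin pointed black spout, top at 150 mm. Origin: centre of its underside; z along its slanted axis.
- wrench: Bystander lying on the bench: steel wrench 170 mm long, lying along its x axis.
- tape: Bystander lying on the bench in front of the ledge: roll of tape, 90 mm outer diameter, 24 mm high. Origin: centre of its underside.
- mug: Bystander standing on the bench near the robot: white mug, 76 mm diameter, 90 mm tall, handle at its +y. Origin: centre of its underside.
- hammer: Bystander lying on the bench near the robot's right: hammer 240 mm long, lying along its x axis.

How it is judged:
By the outcome, as a careful person would: the job done as asked, in the order asked, and still so for the second after the job is handed in, with the robot touching nothing.
It also fails if it takes over 72 s, if anything falls off the work surface, if the arm or the gripper's body presses on something with over 40 N, if the wrist force passes 120 N, or if a joint passes its speed limit or range.

## Working session

There is one attempt and no reset: what is moved stays moved. The work goes in short steps, Python scripts to look and compute and a shell command to move; the robot and the scene stay as the last step left them, time stands still between calls to the robot, and variables do not carry over. Pictures are saved under pics/ and viewed, at most 10 in all, crops included, and the job is handed in when it is done.

```bash
ls; mkdir -p pics; cat > h.py <<'E'
import numpy as np, cv2
from cell import ctrl, viewer, silhouettes
from scipy.spatial.transform import Rotation as R
def pts(cam,d,mask):
    m=viewer.camera_model(cam); v,u=np.nonzero(mask&(d>0))
    K=np.array([[m['fx'],0,m['cx']],[0,m['fy'],m['cy']],[0,0,1.]])
    n=cv2.undistortPoints(np.stack([u,v],1).astype(float)[:,None],K,np.array(m['dist'],float))[:,0]
    z=d[v,u].astype(float); T=np.array(m['T'])
    return (np.c_[n*z[:,None],z])@T[:3,:3].T+T[:3,3]
E
python3 - <<'E'
from h import *
for c in ['side','top']:
    im,d=viewer.get_image(c); cv2.imwrite(f'pics/{c}0.png',im[:,:,::-1])
    print(c,np.round(np.array(viewer.camera_model(c)['T']),2).tolist())
    for t in ['can_a','tin','crate','rack','ledge','bottle','dispenser','wrench','tape','mug','hammer']:
        for s in silhouettes(c,t):
            if s['score']<.3: continue
            p=pts(c,d,s['pixels'])
            if len(p)<5: continue
            q=np.percentile(p,[3,50,97],axis=0).round(0).astype(int).tolist()
            print(t,round(s['score'],2),np.round(s['xy']).astype(int).tolist(),len(p),q)
print(ctrl.read_state())
E
```

```text
pics
side [[0.78, -0.31, 0.54, -68.66], [-0.62, -0.36, 0.69, -764.12], [-0.02, -0.88, -0.47, 604.77], [0.0, 0.0, 0.0, 1.0]]
can_a 0.95 [299, 247] 2370 [[447, -17, 7], [460, -9, 96], [488, 19, 166]]
can_a 0.74 [416, 237] 1551 [[531, -221, 98], [554, -208, 167], [584, -172, 198]]
can_a 0.68 [458, 272] 2266 [[510, -315, 99], [537, -301, 157], [579, -262, 197]]
tin 0.72 [271, 204] 1121 [[509, 156, 53], [526, 171, 100], [564, 212, 124]]
crate 0.81 [255, 220] 3853 [[465, 130, 6], [513, 224, 44], [678, 331, 64]]
crate 0.57 [380, 213] 2570 [[656, -55, 5], [686, 18, 60], [729, 66, 113]]
crate 0.55 [274, 203] 1061 [[511, 158, 54], [526, 171, 102], [562, 209, 124]]
ledge 0.8 [380, 216] 2737 [[655, -57, 3], [686, 20, 54], [741, 77, 113]]
ledge 0.63 [486, 335] 11623 [[517, -441, 5], [563, -361, 50], [617, -172, 134]]
bottle 0.57 [270, 172] 574 [[585, 268, 89], [604, 283, 115], [626, 302, 162]]
dispenser 0.68 [500, 316] 1431 [[513, -405, 94], [528, -388, 126], [558, -367, 170]]
wrench 0.96 [271, 345] 1029 [[257, -143, 2], [324, -113, 7], [411, -81, 10]]
tape 0.65 [341, 264] 1139 [[541, -30, 3], [5
[... 1579 characters left out ...]
], [446, -256, 29]]
{'clock': 1.2, 'qpos': array([-1.38578546,  0.62840389,  0.03853703,  1.51740449, -0.0269821 ,
        0.99632726, -0.02000541]), 'qd': array([ 0.00048632, -0.00022492, -0.00131846,  0.00011191, -0.00076227,
        0.00069858, -0.00048402]), 'tau': array([-4.62410335e-04, -5.63281453e+01,  1.22570448e+00, -1.93770987e+01,
        1.09617264e-02,  1.97245216e-03,  2.98182620e-06]), 'eef_pos': array([161.32392227, 629.66464523, 250.31014218]), 'tool_rot': array([-3.14156895e+00,  1.16301456e-06,  2.89073104e+00]), 'force': array([0.93912098, 0.69897733, 1.19021448]), 'torque': array([ 0.04591004, -0.03475481,  0.01529942]), 'gripper_force': 0.0, 'width': 85.84419510471741}
```

View pics/top0.png

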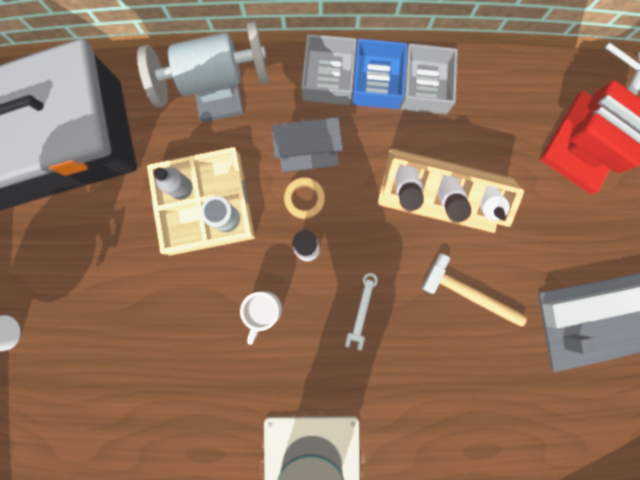

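View pics/side0.png

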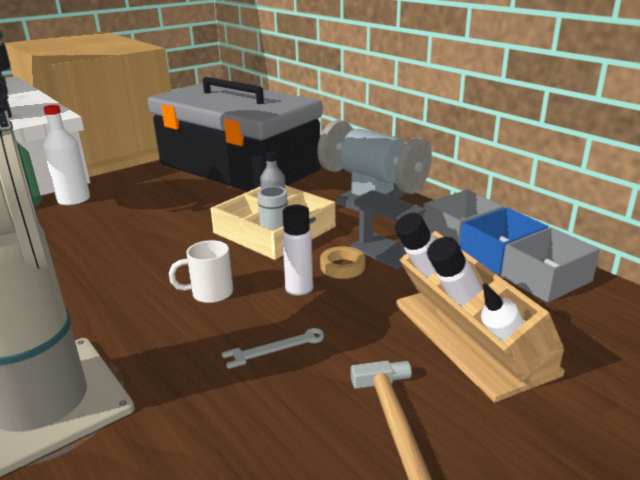

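```bash
cat > fit.py <<'E'
from h import *
from scipy.optimize import least_squares
D={c:viewer.get_image(c)[1] for c in ['side','top']}
def circ(p,r):
    f=lambda x:np.abs(np.hypot(p[:,0]-x[0],p[:,1]-x[1])-r)
    return least_squares(f,p[:,:2].mean(0),loss='soft_l1').x.round(1)
A={c:pts(c,D[c],np.ones((480,640),bool)) for c in D}
if __name__=='__main__':
  def box(P,a,b): return P[((P>a)&(P<b)).all(1)]
  for c in A:
    P=A[c]
    b=box(P,[500,150,117],[575,220,126]); print(c,'tin top',b.mean(0).round(1),(b.min(0)+b.max(0))/2,cv2.minEnclosingCircle(b[:,:2].astype(np.float32)))
    b=box(P,[435,-40,160],[505,50,172]); print('canc top',b.mean(0).round(1),cv2.minEnclosingCircle(b[:,:2].astype(np.float32)))
    b=box(P,[435,-40,20],[505,50,110]); print('canc body',circ(b,26),len(b))
    b=box(P,[500,150,68],[575,220,115]); print('tin body',circ(b,31),len(b))
    b=box(P,[580,255,85],[640,312,110]); print('bottle',circ(b,28),len(b))
    b=box(P,[640,-90,105],[760,90,116]); print('ledge',cv2.minAreaRect(b[:,:2].astype(np.float32)),b.mean(0))
    b=box(P,[440,100,56],[710,370,67]); print('crate rim',cv2.minAreaRect(b[:,:2].astype(np.float32)))
    # rack cans: fit cylinder axis leaning
    for n,a,e in [('A',[500,-240,100],[640,-160,205]),('B',[500,-325,100],[640,-255,205])]:
        b=box(P,a,e)
        top=b[:,2]*np.cos(np.pi/6)-b[:,0]*.5
        print(n,len(b),np.percentile(b,[1,99],axis=0).round(0).tolist())
E
python3 fit.py
```

```text
side tin top [537.9 184.5 121.6] [538.86193988 186.91880291 121.04051854] ((538.4441528320312, 189.1731414794922), 32.6893424987793)
canc top [469.4   4.7 165.2] ((472.32464599609375, 7.1541314125061035), 25.06049919128418)
canc body [473.1  10. ] 1178
tin body [542.  191.1] 542
bottle [612.9 296.9] 223
ledge ((694.7063598632812, 5.48333740234375), (75.27269744873047, 141.96514892578125), 5.7085676193237305) [692.09115146   5.73462476 110.96359477]
crate rim ((576.8035888671875, 240.86553955078125), (202.60467529296875, 202.45310974121094), 10.509289741516113)
A 1548 [[530.0, -235.0, 101.0], [637.0, -169.0, 200.0]]
B 2540 [[508.0, -323.0, 101.0], [621.0, -260.0, 199.0]]
top tin top [541.  185.7 120.1] [541.82251201 185.75556408 121.44043447] ((540.806396484375, 185.80624389648438), 31.42728614807129)
canc top [472.7   6.3 164.7] ((473.05877685546875, 6.153876304626465), 23.797222137451172)
canc body [473.5   6.4] 55
tin body [542.5 186.5] 132
bottle [613.3 293.1] 221
ledge ((695.2348022460938, 3.1541824340820312), (72.45634460449219, 141.22457885742188), 5.77971076965332) [694.88962556   3.17748054 109.41378259]
crate rim ((576.4935913085938, 239.454833984375), (196.83840942382812, 198.2077178955078), 10.956356048583984)
A 1323 [[530.0, -239.0, 102.0], [639.0, -162.0, 200.0]]
B 1408 [[508.0, -321.0, 102.0], [634.0, -256.0, 200.0]]
```

The top view shows the crate around (200,200) with the tin in the cell at (220,213) and the bottle at (172,183). Can_c is at (306,246). The rack cans are at (410,190) and (456,200), the dispenser at (495,206) and the ledge at (306,135). The side view confirms the layout: the rack leans towards the robot and the ledge is empty.

```bash
cat >> h.py <<'E'
def cur():
    s=ctrl.read_state(); return s['eef_pos'],R.from_euler('xyz',s['tool_rot'])
def down(yaw): return R.from_euler('xyz',[np.pi,0,yaw])
def rel(p,Rt=None,base=None):
    p0,R0=base or cur(); Rt=R0 if Rt is None else Rt
    return (R0.inv().apply(np.array(p)-p0)).round(1).tolist(),(R0.inv()*Rt).as_rotvec().round(3).tolist()
E
cat > racks.py <<'E'
from fit import *
P=np.r_[A['top'],A['side']]
def ax(yaw): return np.array([-np.cos(yaw)/2,-np.sin(yaw)/2,np.sqrt(.75)])
def res(o,yaw,Q):
    u=ax(yaw); q=Q-o; h=q@u; r=np.linalg.norm(q-h[:,None]*u,axis=1)
    c=np.clip; side=np.where(h>121,r-24,r-26)
    return np.minimum(np.abs(side),np.where(r<25,np.abs(h-165),99))
def sel(o,yaw):
    u=ax(yaw); q=P-o; h=q@u; r=np.linalg.norm(q-h[:,None]*u,axis=1)
    return P[(h>88)&(h<172)&(r<33)]
def fitall(cans):
    x=np.r_[cans[0],cans[1],-.25]
    for i in range(4):
        Q=[sel(x[:3],x[6]),sel(x[3:6],x[6])]
        f=lambda x:np.r_[res(x[:3],x[6],Q[0]),res(x[3:6],x[6],Q[1])]
        s=least_squares(f,x,loss='soft_l1'); x=s.x
    print(len(Q[0]),len(Q[1]),np.median(f(x)))
    return x
u=ax(-.25)
x=fitall([np.array([558,-200,187])-158*u,np.array([536,-284,187])-158*u])
print('A',x[:3].round(1),'B',x[3:6].round(1),'yaw',x[6],'u',ax(x[6]).round(3))
E
python3 racks.py; python3 -c "
from h import *
print(rel([541.5,186.5,200]),rel([541.5,186.5,95]),cur()[0])"
```

```text
2132 2675 0.8061087531079636
A [ 628.5 -209.6   46.9] B [ 606.5 -299.    46.9] yaw -0.23595594393515235 u [-0.486  0.117  0.866]
([-478.3, -334.9, 50.3], [0.0, 0.0, 0.0]) ([-478.3, -334.9, 155.3], [0.0, 0.0, 0.0]) [161.30581704 629.67492881 250.30498356]
```

```bash
python3 -m creep '[{"jaw":1,"xyz":[-478,-335,0],"angular":[0,0,0]},{"jaw":1,"xyz":[-478,-335,0],"angular":[0,0,0]},{"jaw":1,"xyz":[-478,-335,0],"angular":[0,0,0]},{"jaw":1,"xyz":[-478,-335,0],"angular":[0,0,0]},{"jaw":1,"xyz":[-478,-335,0],"angular":[0,0,0]},{"jaw":1,"xyz":[-478,-335,0],"angular":[0,0,0]},{"jaw":1,"xyz":[-478,-335,0],"angular":[0,0,0]},{"jaw":1,"xyz":[-478,-335,0],"angular":[0,0,0]},{"jaw":1,"xyz":[-478,-335,0],"angular":[0,0,0]},{"jaw":1,"xyz":[-478,-335,0],"angular":[0,0,0]},{"jaw":1,"xyz":[-478,-335,50],"angular":[0,0,0]},{"jaw":1,"xyz":[-478,-335,50],"angular":[0,0,0]}]'; python3 -c "
from h import *
print(rel([541.5,186.5,95]),cur()[0])"
```

```text
clock: 2.9
eef_pos: [538.3, 186.2, 197.5]
tool_rot: [-3.138, -0.007, 2.891]
force: [-0.3, 0.1, 0.1]
width: 85.4
gripper_force: 0.0
([-3.7, 1.4, 102.5], [0.0, 0.0, 0.0]) [538.29681761 186.23883907 197.54091441]
```

```bash
python3 -m creep '[{"jaw":1,"xyz":[0,0,55],"angular":[0,0,0]},{"jaw":1,"xyz":[0,0,90],"angular":[0,0,0]},{"jaw":1,"xyz":[0,0,105],"angular":[0,0,0]},{"jaw":1,"xyz":[0,0,105],"angular":[0,0,0]},{"jaw":-1,"xyz":[0,0,105],"angular":[0,0,0]},{"jaw":-1,"xyz":[0,0,105],"angular":[0,0,0]},{"jaw":-1,"xyz":[0,0,105],"angular":[0,0,0]},{"jaw":-1,"xyz":[0,0,105],"angular":[0,0,0]},{"jaw":-1,"xyz":[0,0,105],"angular":[0,0,0]},{"jaw":-1,"xyz":[0,0,105],"angular":[0,0,0]}]'; python3 -c "
from h import *
print(cur()[0])"
```

```text
clock: 4.15
eef_pos: [542.4, 187.2, 97.4]
tool_rot: [3.139, 0.003, 2.891]
force: [-0.9, 0.7, 6.0]
width: 60.7
gripper_force: 64.2
[542.44491785 187.20636061  97.36707621]
```

```bash
python3 -m creep '[{"jaw":-1,"xyz":[0,0,-25],"angular":[0,0,0]},{"jaw":-1,"xyz":[0,0,-75],"angular":[0,0,0]},{"jaw":-1,"xyz":[0,0,-135],"angular":[0,0,0]},{"jaw":-1,"xyz":[-40,-29,-150],"angular":[0,0,0]},{"jaw":-1,"xyz":[-85,-61,-150],"angular":[0,0,0]},{"jaw":-1,"xyz":[-130,-93,-150],"angular":[0,0,0]},{"jaw":-1,"xyz":[-170,-122,-150],"angular":[0,0,0]},{"jaw":-1,"xyz":[-188,-135,-150],"angular":[0,0,0]},{"jaw":-1,"xyz":[-194,-139,-150],"angular":[0,0,0]},{"jaw":-1,"xyz":[-194,-139,-135],"angular":[0,0,0]},{"jaw":-1,"xyz":[-194,-139,-130],"angular":[0,0,0]},{"jaw":-1,"xyz":[-194,-139,-130],"angular":[0,0,0]}]'; python3 -c "
from h import *
for c in ['top','side']:
    im,d=viewer.get_image(c); cv2.imwrite(f'pics/{c}1.png',im[100:300,180:440][:,:,::-1])
    P=pts(c,d,np.ones((480,640),bool))
    b=P[(abs(P[:,0]-695)<60)&(abs(P[:,1]-4)<90)&(abs(P[:,2]-110)<6)]
    print(c,len(b),cv2.minAreaRect(b[:,:2].astype(np.float32)),np.median(b[:,2]))
p,r=cur();print(p,r.as_euler('xyz'),rel([695,4,p[2]]),ctrl.read_state()['force'])"
```

```text
clock: 5.65
eef_pos: [693.5, 5.3, 224.3]
tool_rot: [3.142, -0.003, 2.893]
force: [-0.9, 0.0, -3.7]
width: 60.9
gripper_force: 67.2
top 44 ((703.3207397460938, -63.91315460205078), (48.81267547607422, 5.1443634033203125), 5.938926696777344) 109.55680658300338
side 1053 ((695.7131958007812, 6.17132568359375), (76.37369537353516, 143.34963989257812), 6.559226989746094) 111.17398568831544
[694.46939483   4.61881196 225.43673967] [ 3.14136506e+00 -3.76713627e-05  2.89197802e+00] ([-0.7, -0.5, -0.0], [0.0, 0.0, 0.0]) [ 0.28815097 -0.44796637 -3.86482867]
```

```bash
python3 -m creep '[{"jaw":-1,"xyz":[0,0,12],"angular":[0,0,0]},{"jaw":-1,"xyz":[0,0,20],"angular":[0,0,0]},{"jaw":-1,"xyz":[0,0,24],"angular":[0,0,0]},{"jaw":-1,"xyz":[0,0,26],"angular":[0,0,0]},{"jaw":-1,"xyz":[0,0,27],"angular":[0,0,0]},{"jaw":-1,"xyz":[0,0,28],"angular":[0,0,0]},{"jaw":-1,"xyz":[0,0,28],"angular":[0,0,0]}]'
```

```text
clock: 6.62
eef_pos: [694.8, 3.7, 197.5]
tool_rot: [3.141, 0.0, 2.891]
force: [0.1, 0.0, -3.9]
width: 60.8
gripper_force: 67.3
```

```bash
python3 -m creep '[{"jaw":-1,"xyz":[0,0,1],"angular":[0,0,0]},{"jaw":-1,"xyz":[0,0,1],"angular":[0,0,0]}]'; python3 -m creep '[{"jaw":-1,"xyz":[0,0,1],"angular":[0,0,0]},{"jaw":-1,"xyz":[0,0,1],"angular":[0,0,0]}]'
```

```text
clock: 6.88
eef_pos: [694.9, 3.7, 197.5]
tool_rot: [3.141, 0.001, 2.891]
force: [-2.1, 0.2, 4.4]
width: 60.9
gripper_force: 67.6
clock: 7.12
eef_pos: [694.9, 3.7, 197.4]
tool_rot: [3.141, 0.001, 2.891]
force: [-3.8, 0.1, 9.6]
width: 60.7
gripper_force: 68.4
```

```bash
python3 -m creep '[{"jaw":0,"xyz":[0,0,0],"angular":[0,0,0]},{"jaw":1,"xyz":[0,0,0],"angular":[0,0,0]},{"jaw":1,"xyz":[0,0,0],"angular":[0,0,0]},{"jaw":1,"xyz":[0,0,0],"angular":[0,0,0]},{"jaw":1,"xyz":[0,0,-20],"angular":[0,0,0]},{"jaw":1,"xyz":[0,0,-70],"angular":[0,0,0]},{"jaw":1,"xyz":[0,0,-100],"angular":[0,0,0]},{"jaw":1,"xyz":[0,0,-100],"angular":[0,0,0]}]'; cat > pa.py <<'E'
from h import *
yaw=-.236
def G(s=1): # tool z along -u, y in lean plane
    u=np.array([-np.cos(yaw)/2,-np.sin(yaw)/2,.75**.5]); lat=np.array([-np.sin(yaw),np.cos(yaw),0])
    z=-u; x=lat*s; y=np.cross(z,x); return u,R.from_matrix(np.c_[x,y,z])
if __name__=='__main__':
    O={'A':np.array([628.5,-209.6,46.9]),'B':np.array([606.5,-299,46.9])}
    import sys
    o=O[sys.argv[1]]
    print('cur',cur()[0],cur()[1].as_euler('xyz'),ctrl.read_state()['qpos'].round(2))
    for s in (1,-1):
        u,Rt=G(s)
        for h in (240,142): print(s,h,(o+h*u).round(1),rel(o+h*u,Rt))
E
python3 pa.py A
python3 - <<'E'
from h import *
im,d=viewer.get_image('side'); cv2.imwrite('pics/ledge2.png',cv2.resize(im[120:300,180:440],None,fx=2,fy=2)[:,:,::-1])
P=pts('side',d,np.ones((480,640),bool))
b=P[(abs(P[:,0]-695)<50)&(abs(P[:,1]-4)<50)&(P[:,2]>216)&(P[:,2]<226)]
print(len(b),b.mean(0),cv2.minEnclosingCircle(b[:,:2].astype(np.float32)))
E
```

```text
clock: 8.12
eef_pos: [696.3, 3.6, 298.4]
tool_rot: [3.14, 0.006, 2.891]
force: [0.6, 0.8, -0.2]
width: 85.5
gripper_force: 0.0
cur [696.2852912    3.64914123 298.37514348] [3.13995333 0.00586855 2.89071165] [-0.08  0.66  0.07  1.32 -0.04  1.16  1.31]
1 240 [ 511.8 -181.5  254.7] ([133.0, -225.3, 42.5], [-0.407, -0.403, 1.518])
1 142 [ 559.5 -193.   169.9] ([84.5, -224.7, 127.6], [-0.407, -0.403, 1.518])
-1 240 [ 511.8 -181.5  254.7] ([133.0, -225.3, 42.5], [0.405, -0.408, -1.547])
-1 142 [ 559.5 -193.   169.9] ([84.5, -224.7, 127.6], [0.405, -0.408, -1.547])
347 [688.6696466    1.17475665 221.05929367] ((695.0947875976562, 4.9479241371154785), 33.459136962890625)
```

View pics/ledge2.png

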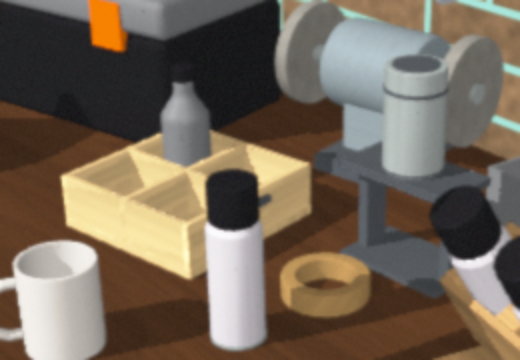

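The tin stands upright on the ledge at crop pixel (415,120). Next is can_a.

```bash
python3 -m creep '[{"jaw":1,"xyz":[133,-225,42],"angular":[-0.407,-0.403,1.518]},{"jaw":1,"xyz":[133,-225,42],"angular":[-0.407,-0.403,1.518]},{"jaw":1,"xyz":[133,-225,42],"angular":[-0.407,-0.403,1.518]},{"jaw":1,"xyz":[133,-225,42],"angular":[-0.407,-0.403,1.518]},{"jaw":1,"xyz":[133,-225,42],"angular":[-0.407,-0.403,1.518]},{"jaw":1,"xyz":[133,-225,42],"angular":[-0.407,-0.403,1.518]},{"jaw":1,"xyz":[133,-225,42],"angular":[-0.407,-0.403,1.518]},{"jaw":1,"xyz":[133,-225,42],"angular":[-0.407,-0.403,1.518]},{"jaw":1,"xyz":[133,-225,42],"angular":[-0.407,-0.403,1.518]},{"jaw":1,"xyz":[133,-225,42],"angular":[-0.407,-0.403,1.518]},{"jaw":1,"xyz":[133,-225,42],"angular":[-0.407,-0.403,1.518]},{"jaw":1,"xyz":[133,-225,42],"angular":[-0.407,-0.403,1.518]}]'; python3 -m creep '[{"jaw":1,"xyz":[0,0,0],"angular":[0,0,0]}]';python3 pa.py A
```

```text
clock: 9.68
eef_pos: [513.3, -183.8, 265.7]
tool_rot: [2.644, -0.002, 1.335]
force: [0.8, -0.8, -0.8]
width: 85.3
gripper_force: 0.0
clock: 9.8
eef_pos: [513.2, -184.1, 265.9]
tool_rot: [2.644, -0.002, 1.334]
force: [-0.7, -1.2, -0.0]
width: 85.4
gripper_force: 0.0
cur [ 513.17117342 -184.11999893  265.92997865] [ 2.64404921e+00 -1.56607777e-03  1.33411458e+00] [-0.03  0.33  0.46  2.23 -1.1   0.23  1.16]
1 240 [ 511.8 -181.5  254.7] ([2.2, -7.0, 8.9], [-0.026, -0.001, -0.001])
1 142 [ 559.5 -193.   169.9] ([2.1, -4.5, 106.9], [-0.026, -0.001, -0.001])
-1 240 [ 511.8 -181.5  254.7] ([2.2, -7.0, 8.9], [-0.002, 0.041, 3.14])
-1 142 [ 559.5 -193.   169.9] ([2.1, -4.5, 106.9], [-0.002, 0.041, 3.14])
```

```bash
cat > pa.py <<'E'
from h import *
import sys
yaw=-.238
O={'A':np.array([628.5,-209.6,46.9]),'B':np.array([606.5,-299,46.9])}
def G(t):
    u=np.array([-np.cos(yaw)/2,-np.sin(yaw)/2,.75**.5]); lat=np.array([-np.sin(yaw),np.cos(yaw),0])
    z=np.array([np.sin(t)*np.cos(yaw),np.sin(t)*np.sin(yaw),-np.cos(t)]); y=-lat; return u,R.from_matrix(np.c_[np.cross(y,z),y,z])
if __name__=='__main__':
    o=O[sys.argv[1]]; u,Rt=G(np.radians(float(sys.argv[2])))
    p,r=cur(); q=p-o; h=q@u; print('cur',p.round(1),'h',h.round(1),'off-axis',(q-h*u).round(1),'q',ctrl.read_state()['qpos'].round(2))
    for h in map(float,sys.argv[3:]): print(h,(o+h*u).round(1),rel(o+h*u,Rt))
E
python3 pa.py A 20 220 200 142
```

```text
cur [ 513.2 -184.1  265.9] h 248.7 off-axis [ 5.5 -3.8  3.6] q [-0.03  0.33  0.46  2.23 -1.1   0.23  1.16]
220.0 [ 521.6 -183.7  237.4] ([2.4, -6.5, 28.9], [0.115, -0.118, 1.568])
200.0 [ 531.3 -186.   220.1] ([2.3, -6.0, 48.9], [0.115, -0.118, 1.568])
142.0 [ 559.5 -192.9  169.9] ([2.2, -4.5, 106.9], [0.115, -0.118, 1.568])
```

```bash
python3 -m creep '[{"jaw":0.6,"xyz":[2,-6,20],"angular":[0.115,-0.118,1.568]},{"jaw":0.6,"xyz":[2,-6,20],"angular":[0.115,-0.118,1.568]},{"jaw":0.6,"xyz":[2,-6,20],"angular":[0.115,-0.118,1.568]},{"jaw":0.6,"xyz":[2,-6,20],"angular":[0.115,-0.118,1.568]},{"jaw":0.6,"xyz":[2,-6,20],"angular":[0.115,-0.118,1.568]},{"jaw":0.6,"xyz":[2,-6,20],"angular":[0.115,-0.118,1.568]},{"jaw":0.6,"xyz":[2,-6,20],"angular":[0.115,-0.118,1.568]},{"jaw":0.6,"xyz":[2,-6,20],"angular":[0.115,-0.118,1.568]},{"jaw":0.6,"xyz":[2,-6,20],"angular":[0.115,-0.118,1.568]},{"jaw":0.6,"xyz":[2,-6,20],"angular":[0.115,-0.118,1.568]},{"jaw":0.6,"xyz":[2,-6,20],"angular":[0.115,-0.118,1.568]}]'; python3 pa.py A 20 220 200 142
```

```text
clock: 11.18
eef_pos: [517.9, -182.6, 245.5]
tool_rot: [3.141, -0.349, -0.235]
force: [-0.2, -0.8, 0.0]
width: 68.2
gripper_force: 0.0
cur [ 517.9 -182.6  245.5] h 229.0 off-axis [0.6 0.  0.3] q [-0.36  0.54  0.98  2.13 -1.09  0.6  -0.44]
220.0 [ 521.6 -183.7  237.4] ([0.9, 0.2, 8.9], [-0.0, -0.0, 0.003])
200.0 [ 531.3 -186.   220.1] ([4.3, 0.2, 28.6], [-0.0, -0.0, 0.003])
142.0 [ 559.5 -192.9  169.9] ([14.4, 0.2, 85.8], [-0.0, -0.0, 0.003])
```

```bash
python3 -m creep '[{"jaw":0.6,"xyz":[4.5,0,29],"angular":[0,0,0]},{"jaw":0.6,"xyz":[8,0,50],"angular":[0,0,0]},{"jaw":0.6,"xyz":[11.5,0,70],"angular":[0,0,0]},{"jaw":0.6,"xyz":[14.4,0,86],"angular":[0,0,0]},{"jaw":0.6,"xyz":[14.4,0,86],"angular":[0,0,0]},{"jaw":0.6,"xyz":[14.4,0,86],"angular":[0,0,0]}]'; python3 pa.py A 20 142
python3 - <<'E'
from h import *
im,d=viewer.get_image('side'); cv2.imwrite('pics/a3.png',cv2.resize(im[130:400,330:600],None,fx=2,fy=2)[:,:,::-1])
E
```

```text
clock: 11.92
eef_pos: [559.5, -192.8, 170.2]
tool_rot: [3.141, -0.35, -0.236]
force: [0.5, -0.3, 0.1]
width: 68.2
gripper_force: 0.0
cur [ 559.5 -192.8  170.2] h 142.3 off-axis [0.1 0.  0.1] q [-0.01  0.59  0.45  2.09 -1.09  0.31 -0.46]
142.0 [ 559.5 -192.9  169.9] ([-0.1, 0.1, 0.3], [0.0, -0.001, 0.002])
```

View pics/a3.png

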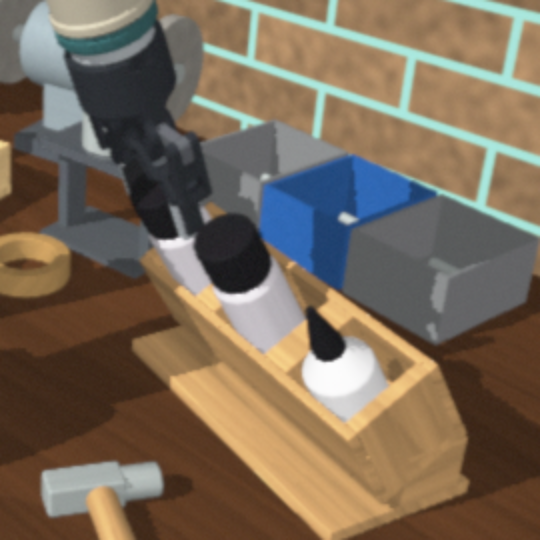

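The gripper straddles can_a's cap at crop pixel (165,205), clear of can_b.

```bash
python3 -m creep '[{"jaw":-1,"xyz":[0,0,0],"angular":[0,0,0]},{"jaw":-1,"xyz":[0,0,0],"angular":[0,0,0]},{"jaw":-1,"xyz":[0,0,0],"angular":[0,0,0]},{"jaw":-1,"xyz":[0,0,0],"angular":[0,0,0]},{"jaw":-1,"xyz":[0,0,0],"angular":[0,0,0]},{"jaw":-1,"xyz":[-1.7,0,-10],"angular":[0,0,0]},{"jaw":-1,"xyz":[-5.2,0,-30],"angular":[0,0,0]},{"jaw":-1,"xyz":[-10.5,0,-60],"angular":[0,0,0]},{"jaw":-1,"xyz":[-15,0,-85],"angular":[0,0,0]},{"jaw":-1,"xyz":[-17.6,0,-100],"angular":[0,0,0]},{"jaw":-1,"xyz":[-17.6,0,-100],"angular":[0,0,0]}]'; python3 pa.py A 20 240
```

```text
clock: 13.35
eef_pos: [509.9, -179.8, 258.3]
tool_rot: [-3.141, -0.35, -0.235]
force: [0.9, -0.0, -2.4]
width: 46.9
gripper_force: 62.1
cur [ 509.9 -179.8  258.3] h 244.3 off-axis [ 0.1  1.  -0.1] q [-0.24  0.42  0.74  2.13 -0.82  0.47 -0.69]
240.0 [ 511.9 -181.3  254.7] ([0.9, 1.0, 4.2], [-0.001, -0.001, 0.002])
```

```bash
cat > up.py <<'E'
from h import *
# rows to make a held can (leaning 30 in rack yaw) upright, spin by a, waypoints
import sys,json
yaw=-.238; a=float(sys.argv[1])
p,r=cur()
up=R.from_rotvec(np.radians(30)*np.array([-np.sin(yaw),np.cos(yaw),0]))
u=np.array([-np.cos(yaw)/2,-np.sin(yaw)/2,.75**.5]); print(up.apply(u).round(3))
for w in json.loads(sys.argv[2]):
    f=w[3]; Rt=R.from_euler('z',a*f)*up*r
    print(w,rel(w[:3],Rt))
E
python3 up.py .42 '[[510,-180,320,0],[545,-60,310,0.4],[632,202.5,270,1]]'
```

```text
[-0.  0.  1.]
[510, -180, 320, 0] ([21.3, 0.2, -57.9], [0.001, -0.524, 0.001])
[545, -60, 310, 0.4] ([23.6, -124.7, -46.4], [0.016, -0.523, -0.169])
[632, 202.5, 270, 1] ([31.8, -400.2, -0.7], [0.039, -0.516, -0.423])
```

```bash
python3 -m creep '[{"jaw":-1,"xyz":[14,0,-39],"angular":[0,0,0]},{"jaw":-1,"xyz":[21,0,-58],"angular":[0,-0.18,0]},{"jaw":-1,"xyz":[21,0,-58],"angular":[0,-0.35,0]},{"jaw":-1,"xyz":[21,-10,-58],"angular":[0.001,-0.524,0]},{"jaw":-1,"xyz":[22,-60,-52],"angular":[0.008,-0.524,-0.08]},{"jaw":-1,"xyz":[24,-120,-46],"angular":[0.016,-0.523,-0.169]},{"jaw":-1,"xyz":[26,-180,-36],"angular":[0.02,-0.522,-0.22]},{"jaw":-1,"xyz":[28,-240,-26],"angular":[0.025,-0.52,-0.28]},{"jaw":-1,"xyz":[29.5,-300,-16],"angular":[0.03,-0.518,-0.33]},{"jaw":-1,"xyz":[31,-360,-6],"angular":[0.036,-0.517,-0.38]},{"jaw":-1,"xyz":[32,-392,0],"angular":[0.039,-0.516,-0.423]},{"jaw":-1,"xyz":[32,-400,0],"angular":[0.039,-0.516,-0.423]}]'; python3 -m creep '[{"jaw":-1,"xyz":[0,0,0],"angular":[0,0,0]},{"jaw":-1,"xyz":[0,0,0],"angular":[0,0,0]}]'; cat > chk.py <<'E'
from h import *
import sys,json
# held/standing black cap top + can body axis near given xy; args x y zbase
x,y,zb=map(float,sys.argv[1:4])
for c in ['top','side']:
    im,d=viewer.get_image(c)
    P=pts(c,d,np.ones((480,640),bool))
    o=[]
    for lo,hi in ((15,45),(60,112)):
        b=P[(np.hypot(P[:,0]-x,P[:,1]-y)<38)&(P[:,2]>zb+lo)&(P[:,2]<zb+hi)]
        if len(b)>15:
            from scipy.optimize import least_squares
            f=lambda v:np.hypot(b[:,0]-v[0],b[:,1]-v[1])-26
            s=least_squares(f,[x+ (8 if c=='side' else 0),y+8],loss='soft_l1'); o.append((len(b),s.x.round(1).tolist(),round(float(np.median(abs(s.fun))),1)))
    print(c,o)
p,r=cur(); print(p.round(1),r.as_euler('xyz').round(3),ctrl.read_state()['qpos'].round(2),ctrl.read_state()['force'].round(1))
E
python3 chk.py 632 202 128
```

```text
clock: 14.85
eef_pos: [632.7, 205.3, 265.6]
tool_rot: [-3.138, 0.177, 0.19]
force: [-1.4, -1.1, -2.0]
width: 47.0
gripper_force: 63.3
clock: 15.1
eef_pos: [633.3, 199.0, 268.7]
tool_rot: [-3.141, 0.174, 0.181]
force: [0.1, -1.0, -2.3]
width: 47.0
gripper_force: 63.3
top [(130, [634.0, 196.8], 0.3), (262, [633.6, 197.8], 0.3)]
side [(321, [633.8, 200.7], 1.2), (585, [632.9, 201.3], 1.2)]
[633.3 199.5 268.9] [-3.141  0.174  0.181] [-0.69  0.84  0.77  1.28 -0.53  1.41 -1.31] [-0.4 -0.  -3.6]
```

```bash
python3 -m creep '[{"jaw":-1,"xyz":[6,-3,35],"angular":[0,0,0]},{"jaw":-1,"xyz":[12,-3,69],"angular":[0,0,0]},{"jaw":-1,"xyz":[16,-3,90],"angular":[0,0,0]},{"jaw":-1,"xyz":[18,-3,102],"angular":[0,0,0]},{"jaw":-1,"xyz":[19,-3,108],"angular":[0,0,0]},{"jaw":-1,"xyz":[19.5,-3,111],"angular":[0,0,0]},{"jaw":-1,"xyz":[19.5,-3,111],"angular":[0,0,0]}]'; python3 -m creep '[{"jaw":-1,"xyz":[0.2,0,1],"angular":[0,0,0]},{"jaw":-1,"xyz":[0.4,0,2],"angular":[0,0,0]}]';
```

```text
clock: 16.08
eef_pos: [633.0, 204.4, 156.3]
tool_rot: [-3.14, 0.173, 0.184]
force: [-0.5, 0.1, -2.6]
width: 47.0
gripper_force: 63.3
clock: 16.32
eef_pos: [632.9, 204.5, 154.1]
tool_rot: [-3.14, 0.174, 0.184]
force: [-0.0, -0.5, -2.8]
width: 46.8
gripper_force: 63.3
```

```bash
python3 -m creep '[{"jaw":-1,"xyz":[0.2,0,1],"angular":[0,0,0]},{"jaw":-1,"xyz":[0.2,0,1],"angular":[0,0,0]}]'; python3 -m creep '[{"jaw":-1,"xyz":[0.2,0,1],"angular":[0,0,0]},{"jaw":-1,"xyz":[0.2,0,1],"angular":[0,0,0]}]'; python3 -m creep '[{"jaw":-1,"xyz":[0.2,0,1],"angular":[0,0,0]},{"jaw":-1,"xyz":[0.2,0,1],"angular":[0,0,0]}]'
```

```text
clock: 16.58
eef_pos: [633.1, 204.5, 153.6]
tool_rot: [-3.14, 0.173, 0.184]
force: [-0.5, 1.1, 3.9]
width: 47.0
gripper_force: 63.7
clock: 16.82
eef_pos: [633.4, 204.5, 153.5]
tool_rot: [-3.14, 0.172, 0.184]
force: [-0.5, -0.8, 9.6]
width: 46.6
gripper_force: 64.2
clock: 17.08
eef_pos: [633.7, 204.4, 153.4]
tool_rot: [-3.14, 0.172, 0.184]
force: [-1.7, -0.3, 13.7]
width: 46.7
gripper_force: 64.5
```

```bash
python3 -m creep '[{"jaw":0.3,"xyz":[-0.4,0,-2],"angular":[0,0,0]},{"jaw":0.5,"xyz":[-0.4,0,-2],"angular":[0,0,0]},{"jaw":0.6,"xyz":[-0.4,0,-2],"angular":[0,0,0]},{"jaw":0.6,"xyz":[-0.4,0,-2],"angular":[0,0,0]},{"jaw":0.6,"xyz":[-4,0,-22],"angular":[0,0,0]},{"jaw":0.6,"xyz":[-11,0,-62],"angular":[0,0,0]},{"jaw":0.6,"xyz":[-21,0,-119],"angular":[0,0,0]},{"jaw":0.6,"xyz":[-26,0,-148],"angular":[0,0,0]},{"jaw":0.6,"xyz":[-26,0,-148],"angular":[0,0,0]}]'; python3 chk.py 632 202 10; python3 racks.py 2>&1 | tail -1; python3 pa.py B 20 235 142
```

```text
clock: 18.2
eef_pos: [634.4, 203.7, 305.4]
tool_rot: [-3.14, 0.167, 0.184]
force: [0.7, -0.2, 0.5]
width: 68.3
gripper_force: 0.0
top [(95, [633.7, 201.4], 0.2), (194, [634.1, 201.7], 0.3)]
side [(502, [634.2, 205.7], 1.0)]
[632.7 204.2 301.5] [-3.14   0.174  0.184] [-0.7   0.82  0.78  1.24 -0.52  1.47 -1.33] [-0.1  0.7  0.2]
A [  634.5 -1094.4   660.9] B [ 606.4 -299.2   46.8] yaw -0.2404754448128686 u [-0.486  0.119  0.866]
cur [632.2 204.4 300. ] h 266.0 off-axis [155.  472.1  22.7] q [-0.7   0.82  0.78  1.24 -0.52  1.47 -1.33]
235.0 [ 492.3 -271.3  250.4] ([-212.4, 442.2, 87.5], [-0.038, 0.518, 0.425])
142.0 [ 537.5 -282.3  169.9] ([-156.5, 461.4, 159.3], [-0.038, 0.518, 0.425])
```

```bash
python3 -m creep '[{"jaw":0.6,"xyz":[-212,442,87],"angular":[-0.038,0.518,0.425]},{"jaw":0.6,"xyz":[-212,442,87],"angular":[-0.038,0.518,0.425]},{"jaw":0.6,"xyz":[-212,442,87],"angular":[-0.038,0.518,0.425]},{"jaw":0.6,"xyz":[-212,442,87],"angular":[-0.038,0.518,0.425]},{"jaw":0.6,"xyz":[-212,442,87],"angular":[-0.038,0.518,0.425]},{"jaw":0.6,"xyz":[-212,442,87],"angular":[-0.038,0.518,0.425]},{"jaw":0.6,"xyz":[-212,442,87],"angular":[-0.038,0.518,0.425]},{"jaw":0.6,"xyz":[-212,442,87],"angular":[-0.038,0.518,0.425]},{"jaw":0.6,"xyz":[-212,442,87],"angular":[-0.038,0.518,0.425]},{"jaw":0.6,"xyz":[-212,442,87],"angular":[-0.038,0.518,0.425]},{"jaw":0.6,"xyz":[-212,442,87],"angular":[-0.038,0.518,0.425]},{"jaw":0.6,"xyz":[-212,442,87],"angular":[-0.038,0.518,0.425]}]'; python3 pa.py B 20 235 142
```

```text
clock: 19.9
eef_pos: [494.4, -269.1, 251.2]
tool_rot: [-3.14, -0.351, -0.235]
force: [0.1, 0.0, 0.6]
width: 67.9
gripper_force: 0.0
cur [ 494.4 -269.1  251.2] h 234.9 off-axis [2.1 2.2 0.8] q [ 0.06  0.44  0.62  2.07 -0.85  0.51 -0.5 ]
235.0 [ 492.3 -271.3  250.4] ([-1.7, 2.6, 0.2], [-0.003, -0.002, 0.003])
142.0 [ 537.5 -282.3  169.9] ([14.3, 2.9, 91.8], [-0.003, -0.002, 0.003])
```

```bash
python3 -m creep '[{"jaw":0.6,"xyz":[0,0,0],"angular":[0,0,0]},{"jaw":0.6,"xyz":[5,0,29],"angular":[0,0,0]},{"jaw":0.6,"xyz":[8.8,0,50],"angular":[0,0,0]},{"jaw":0.6,"xyz":[12.3,0,70],"angular":[0,0,0]},{"jaw":0.6,"xyz":[16,0,91.6],"angular":[0,0,0]},{"jaw":0.6,"xyz":[16,0,91.6],"angular":[0,0,0]},{"jaw":0.6,"xyz":[16,0,91.6],"angular":[0,0,0]}]'; python3 pa.py B 20 142
```

```text
clock: 20.78
eef_pos: [538.6, -282.0, 171.4]
tool_rot: [-3.141, -0.351, -0.238]
force: [0.7, -0.3, 0.1]
width: 68.1
gripper_force: 0.0
cur [ 538.6 -282.   171.4] h 142.8 off-axis [1.5 0.2 0.8] q [ 0.21  0.6   0.4   2.04 -1.04  0.36 -0.34]
142.0 [ 537.5 -282.3  169.9] ([-1.5, 0.5, 1.1], [-0.001, -0.002, -0.0])
```

Aligned. I'll close the gripper and pull the can out along its axis.

```bash
python3 -m creep '[{"jaw":-1,"xyz":[-1,0,1],"angular":[0,0,0]},{"jaw":-1,"xyz":[-1,0,1],"angular":[0,0,0]},{"jaw":-1,"xyz":[-1,0,1],"angular":[0,0,0]},{"jaw":-1,"xyz":[-1,0,1],"angular":[0,0,0]},{"jaw":-1,"xyz":[-1,0,1],"angular":[0,0,0]},{"jaw":-1,"xyz":[-2.7,0,-9],"angular":[0,0,0]},{"jaw":-1,"xyz":[-6.2,0,-29],"angular":[0,0,0]},{"jaw":-1,"xyz":[-11.5,0,-59],"angular":[0,0,0]},{"jaw":-1,"xyz":[-16,0,-84],"angular":[0,0,0]},{"jaw":-1,"xyz":[-18.6,0,-99],"angular":[0,0,0]},{"jaw":-1,"xyz":[-18.6,0,-99],"angular":[0,0,0]},{"jaw":-1,"xyz":[-18.6,0,-99],"angular":[0,0,0]}]'; python3 pa.py B 20 240;python3 up.py .42 '[[490,-272,320,0],[470,-60,330,0.4],[480,120,330,0.8],[522,277.5,270,1]]'
```

```text
clock: 22.28
eef_pos: [488.5, -269.2, 256.9]
tool_rot: [-3.14, -0.35, -0.238]
force: [0.3, -0.2, -3.1]
width: 46.9
gripper_force: 62.0
cur [ 488.5 -269.2  256.9] h 242.7 off-axis [-0.   1.2 -0.2] q [ 0.07  0.42  0.62  2.08 -0.82  0.51 -0.53]
240.0 [ 489.9 -270.7  254.7] ([0.8, 1.1, 2.6], [-0.002, -0.001, 0.0])
[-0.  0.  1.]
[490, -272, 320, 0] ([23.6, 2.2, -58.6], [0.0, -0.524, 0.001])
[470, -60, 330, 0.4] ([-38.2, -199.1, -91.4], [0.015, -0.523, -0.168])
[480, 120, 330, 0.8] ([-68.8, -376.4, -102.3], [0.03, -0.519, -0.338])
[522, 277.5, 270, 1] ([-85.9, -539.3, -44.4], [0.038, -0.517, -0.422])
```

```bash
python3 up.py .42 '[[490,-272,320,0],[560,-50,320,0.4],[555,60,315,0.6],[522,277.5,270,1]]'
```

```text
[-0.  0.  1.]
[490, -272, 320, 0] ([23.6, 2.2, -58.6], [0.0, -0.524, 0.001])
[560, -50, 320, 0.4] ([38.4, -230.0, -52.8], [0.015, -0.523, -0.168])
[555, 60, 315, 0.6] ([7.8, -335.7, -58.4], [0.023, -0.521, -0.253])
[522, 277.5, 270, 1] ([-85.9, -539.3, -44.4], [0.038, -0.517, -0.422])
```

```bash
python3 -m creep '[{"jaw":-1,"xyz":[14,0,-39],"angular":[0,0,0]},{"jaw":-1,"xyz":[23,0,-59],"angular":[0,-0.18,0]},{"jaw":-1,"xyz":[23,0,-59],"angular":[0,-0.35,0]},{"jaw":-1,"xyz":[24,-10,-58],"angular":[0,-0.524,0]},{"jaw":-1,"xyz":[27,-65,-57],"angular":[0.004,-0.524,-0.05]},{"jaw":-1,"xyz":[30,-120,-56],"angular":[0.008,-0.524,-0.09]},{"jaw":-1,"xyz":[34,-175,-54],"angular":[0.012,-0.523,-0.13]},{"jaw":-1,"xyz":[38,-230,-53],"angular":[0.015,-0.523,-0.168]},{"jaw":-1,"xyz":[23,-285,-55],"angular":[0.019,-0.522,-0.21]},{"jaw":-1,"xyz":[8,-336,-58],"angular":[0.023,-0.521,-0.253]},{"jaw":-1,"xyz":[-17,-390,-58],"angular":[0.027,-0.52,-0.3]},{"jaw":-1,"xyz":[-40,-440,-54],"angular":[0.03,-0.519,-0.34]}]'; python3 - <<'E'
from h import *
Rt=R.from_rotvec([0,0,0])
p,r=cur(); print(p,r.as_euler('xyz'),rel([522,277.5,270],R.from_euler('xyz',[-3.1416,.174,.184])))
E
```

```text
clock: 23.78
eef_pos: [537.6, 173.5, 293.6]
tool_rot: [-3.14, 0.173, 0.102]
force: [0.6, -0.3, -3.7]
width: 47.0
gripper_force: 63.2
[537.58438236 173.54971533 293.55611383] [-3.14033872  0.17301593  0.10207299] ([-0.8, -105.0, 24.2], [-0.015, -0.001, -0.081])
```

```bash
python3 -m creep '[{"jaw":-1,"xyz":[-1,-50,12],"angular":[-0.007,0,-0.04]},{"jaw":-1,"xyz":[-1,-95,24],"angular":[-0.015,0,-0.08]},{"jaw":-1,"xyz":[-1,-103,24],"angular":[-0.015,0,-0.08]},{"jaw":-1,"xyz":[-1,-103,24],"angular":[-0.015,0,-0.08]},{"jaw":-1,"xyz":[-1,-103,24],"angular":[-0.015,0,-0.08]}]'; python3 chk.py 522 277 128; python3 -c "
from h import *
p,r=cur()
for z in (160,156): print(rel([522,277.5,z]))"
```

```text
clock: 24.4
eef_pos: [523.3, 270.9, 271.5]
tool_rot: [3.14, 0.172, 0.178]
force: [1.3, -0.3, -2.0]
width: 46.8
gripper_force: 63.4
top [(130, [523.2, 268.1], 0.6), (259, [522.2, 269.4], 0.3)]
side [(324, [523.3, 272.4], 1.1), (606, [522.5, 272.7], 1.2)]
[523.2 271.1 271.7] [3.141 0.172 0.178] [-0.89  0.7   0.7   1.53 -0.46  1.27 -1.48] [ 0.1 -0.4 -2.5]
([19.1, -6.6, 110.1], [0.0, 0.0, 0.0])
([19.7, -6.6, 114.0], [0.0, 0.0, 0.0])
```

```bash
python3 -m creep '[{"jaw":-1,"xyz":[6,-6.5,35],"angular":[0,0,0]},{"jaw":-1,"xyz":[12,-6.5,69],"angular":[0,0,0]},{"jaw":-1,"xyz":[16,-6.5,93],"angular":[0,0,0]},{"jaw":-1,"xyz":[18.3,-6.5,106],"angular":[0,0,0]},{"jaw":-1,"xyz":[19.3,-6.5,112],"angular":[0,0,0]},{"jaw":-1,"xyz":[19.8,-6.5,115],"angular":[0,0,0]},{"jaw":-1,"xyz":[19.8,-6.5,115],"angular":[0,0,0]}]'; python3 -m creep '[{"jaw":-1,"xyz":[0.2,0,1],"angular":[0,0,0]},{"jaw":-1,"xyz":[0.2,0,1],"angular":[0,0,0]}]'; python3 -m creep '[{"jaw":-1,"xyz":[0.2,0,1],"angular":[0,0,0]},{"jaw":-1,"xyz":[0.2,0,1],"angular":[0,0,0]}]'
```

```text
clock: 25.38
eef_pos: [521.5, 279.2, 155.3]
tool_rot: [3.141, 0.172, 0.181]
force: [0.3, 0.0, -2.7]
width: 46.9
gripper_force: 63.5
clock: 25.62
eef_pos: [521.3, 279.2, 154.0]
tool_rot: [3.141, 0.172, 0.181]
force: [0.0, 0.4, -3.0]
width: 47.0
gripper_force: 63.5
clock: 25.88
eef_pos: [521.6, 279.2, 153.4]
tool_rot: [3.142, 0.172, 0.181]
force: [0.3, 0.7, 3.2]
width: 46.9
gripper_force: 63.7
```

```bash
python3 -m creep '[{"jaw":-1,"xyz":[0.2,0,1],"angular":[0,0,0]},{"jaw":-1,"xyz":[0.2,0,1],"angular":[0,0,0]},{"jaw":0.3,"xyz":[0,0,0],"angular":[0,0,0]},{"jaw":0.5,"xyz":[0,0,0],"angular":[0,0,0]},{"jaw":0.6,"xyz":[0,0,0],"angular":[0,0,0]},{"jaw":0.6,"xyz":[0,0,0],"angular":[0,0,0]},{"jaw":0.6,"xyz":[-4,0,-22],"angular":[0,0,0]},{"jaw":0.6,"xyz":[-11,0,-62],"angular":[0,0,0]},{"jaw":0.6,"xyz":[-21,0,-119],"angular":[0,0,0]},{"jaw":0.6,"xyz":[-25,0,-140],"angular":[0,0,0]},{"jaw":0.6,"xyz":[-25,0,-140],"angular":[0,0,0]},{"jaw":0.6,"xyz":[-25,0,-140],"angular":[0,0,0]}]'; python3 chk.py 522 277 10; python3 chk.py 473 8 0;  python3 -c "
from h import *
p,r=cur()
for z in (260,142): print(rel([473,7.5,z],down(0)))"
```

```text
clock: 27.38
eef_pos: [519.9, 279.1, 293.7]
tool_rot: [3.141, 0.175, 0.181]
force: [0.6, -0.1, 0.8]
width: 68.3
gripper_force: 0.0
top [(87, [522.9, 277.6], 0.4), (176, [522.7, 276.8], 0.6)]
side [(52, [522.8, 281.5], 1.0), (523, [522.2, 280.3], 1.0)]
[519.8 279.  293.3] [3.14  0.175 0.181] [-0.9   0.68  0.71  1.5  -0.45  1.32 -1.5 ] [-0.7 -0.4  0.6]
top [(35, [473.5, 6.4], 0.1)]
side [(377, [473.1, 10.1], 0.8), (702, [473.1, 9.9], 0.8)]
[520.1 279.  293.7] [3.14  0.175 0.181] [-0.9   0.68  0.71  1.5  -0.45  1.32 -1.5 ] [-0.5  0.5 -0.3]
([-87.8, 258.5, 50.0], [0.017, 0.174, 0.18])
([-67.3, 258.4, 166.2], [0.017, 0.174, 0.18])
```

```bash
python3 -m creep '[{"jaw":0.7,"xyz":[-88,258,50],"angular":[0.017,0.174,0.18]},{"jaw":0.7,"xyz":[-88,258,50],"angular":[0.017,0.174,0.18]},{"jaw":0.7,"xyz":[-88,258,50],"angular":[0.017,0.174,0.18]},{"jaw":0.7,"xyz":[-88,258,50],"angular":[0.017,0.174,0.18]},{"jaw":0.7,"xyz":[-88,258,50],"angular":[0.017,0.174,0.18]},{"jaw":0.7,"xyz":[-88,258,50],"angular":[0.017,0.174,0.18]},{"jaw":0.7,"xyz":[-88,258,50],"angular":[0.017,0.174,0.18]},{"jaw":0.7,"xyz":[-81,258,90],"angular":[0.017,0.174,0.18]},{"jaw":0.7,"xyz":[-74,258,128],"angular":[0.017,0.174,0.18]},{"jaw":0.7,"xyz":[-67.5,258,166],"angular":[0.017,0.174,0.18]},{"jaw":0.7,"xyz":[-67.5,258,166],"angular":[0.017,0.174,0.18]},{"jaw":0.7,"xyz":[-67.5,258,166],"angular":[0.017,0.174,0.18]}]'; python3 -c "
from h import *
p,r=cur(); print(p,r.as_euler('xyz'),rel([473,7.5,142],down(0)))"
```

```text
clock: 29.08
eef_pos: [474.5, 8.7, 143.9]
tool_rot: [-3.141, -0.003, 0.002]
force: [0.0, 1.0, 0.3]
width: 72.8
gripper_force: 0.0
[474.47531825   8.70719409 143.91075106] [-3.14055850e+00 -3.02529195e-03  1.56247553e-03] ([-1.5, 1.2, 1.9], [-0.001, -0.003, 0.002])
```

```bash
python3 -m creep '[{"jaw":-1,"xyz":[0,0,0],"angular":[0,0,0]},{"jaw":-1,"xyz":[0,0,0],"angular":[0,0,0]},{"jaw":-1,"xyz":[0,0,0],"angular":[0,0,0]},{"jaw":-1,"xyz":[0,0,0],"angular":[0,0,0]},{"jaw":-1,"xyz":[0,0,0],"angular":[0,0,0]},{"jaw":-1,"xyz":[0,0,-15],"angular":[0,0,0]},{"jaw":-1,"xyz":[0,0,-60],"angular":[0,0,0]},{"jaw":-1,"xyz":[0,0,-110],"angular":[0,0,0]},{"jaw":-1,"xyz":[0,0,-125],"angular":[0,0,0]},{"jaw":-1,"xyz":[0,0,-125],"angular":[0,0,0]}]'; python3 -c "
from h import *
p,r=cur(); print(p,r.as_euler('xyz'),rel([540,185,265],down(.18)),rel([540,185,155],down(.18)))"
```

```text
clock: 30.32
eef_pos: [473.4, 8.5, 268.8]
tool_rot: [-3.139, -0.003, 0.001]
force: [-1.4, 0.2, -2.8]
width: 46.7
gripper_force: 63.4
[473.40280013   8.48111706 268.77165874] [-3.13947739e+00 -3.30049814e-03  1.08755958e-03] ([66.8, -176.4, 4.4], [-0.002, -0.003, -0.179]) ([66.4, -176.2, 114.4], [-0.002, -0.003, -0.179])
```

```bash
python3 -m creep '[{"jaw":-1,"xyz":[20,-53,2],"angular":[0,0,-0.06]},{"jaw":-1,"xyz":[42,-110,4],"angular":[0,0,-0.12]},{"jaw":-1,"xyz":[60,-158,4],"angular":[0,0,-0.18]},{"jaw":-1,"xyz":[66.5,-176,4],"angular":[0,0,-0.18]},{"jaw":-1,"xyz":[66.5,-176,4],"angular":[0,0,-0.18]},{"jaw":-1,"xyz":[66.5,-176,4],"angular":[0,0,-0.18]},{"jaw":-1,"xyz":[66.5,-176,4],"angular":[0,0,-0.18]}]'; python3 chk.py 540 185 125; python3 -c "
from h import *
p,r=cur(); print(rel([540,185,157]))"
```

```text
clock: 31.2
eef_pos: [539.5, 181.9, 264.5]
tool_rot: [-3.141, -0.001, 0.177]
force: [0.5, -0.2, -3.3]
width: 46.9
gripper_force: 63.4
top [(101, [536.6, 179.5], 0.2), (203, [537.0, 180.1], 0.2)]
side [(348, [537.4, 184.1], 1.2), (641, [537.8, 184.4], 1.0)]
[539.7 182.7 264.7] [-3.141e+00 -2.000e-03  1.780e-01] [-0.83  0.59  0.73  1.74 -0.47  0.99 -1.31] [-0.5  0.4 -3. ]
([0.5, -2.1, 107.7], [0.0, 0.0, 0.0])
```

```bash
python3 -m creep '[{"jaw":-1,"xyz":[3,-2.5,35],"angular":[0,0,0]},{"jaw":-1,"xyz":[3,-2.5,70],"angular":[0,0,0]},{"jaw":-1,"xyz":[3,-2.5,93],"angular":[0,0,0]},{"jaw":-1,"xyz":[3,-2.5,102],"angular":[0,0,0]},{"jaw":-1,"xyz":[3,-2.5,107],"angular":[0,0,0]},{"jaw":-1,"xyz":[3,-2.5,108.5],"angular":[0,0,0]},{"jaw":-1,"xyz":[3,-2.5,109],"angular":[0,0,0]}]'; python3 -m creep '[{"jaw":-1,"xyz":[0,0,1],"angular":[0,0,0]},{"jaw":-1,"xyz":[0,0,1],"angular":[0,0,0]}]'; python3 -m creep '[{"jaw":-1,"xyz":[0,0,1],"angular":[0,0,0]},{"jaw":-1,"xyz":[0,0,1],"angular":[0,0,0]}]'
```

```text
clock: 32.17
eef_pos: [543.0, 187.3, 156.1]
tool_rot: [-3.141, -0.003, 0.18]
force: [0.9, 0.4, -4.1]
width: 47.0
gripper_force: 63.5
clock: 32.42
eef_pos: [542.7, 187.2, 154.7]
tool_rot: [-3.141, -0.003, 0.18]
force: [0.2, 0.7, -2.1]
width: 46.7
gripper_force: 63.5
clock: 32.67
eef_pos: [543.1, 187.2, 154.7]
tool_rot: [-3.14, -0.003, 0.18]
force: [-0.6, -0.1, 6.0]
width: 46.9
gripper_force: 64.5
```

```bash
python3 -m creep '[{"jaw":-1,"xyz":[0,0,1],"angular":[0,0,0]},{"jaw":0.3,"xyz":[0,0,0],"angular":[0,0,0]},{"jaw":0.5,"xyz":[0,0,0],"angular":[0,0,0]},{"jaw":0.6,"xyz":[0,0,0],"angular":[0,0,0]},{"jaw":0.6,"xyz":[0,0,0],"angular":[0,0,0]},{"jaw":0.6,"xyz":[0,0,-22],"angular":[0,0,0]},{"jaw":0.6,"xyz":[0,0,-62],"angular":[0,0,0]},{"jaw":0.6,"xyz":[0,0,-120],"angular":[0,0,0]},{"jaw":0.6,"xyz":[-60,60,-150],"angular":[0,0,0]},{"jaw":0.6,"xyz":[-100,100,-150],"angular":[0,0,0]},{"jaw":0.6,"xyz":[-100,150,-150],"angular":[0,0,0]},{"jaw":0.6,"xyz":[-100,150,-150],"angular":[0,0,0]}]'; python3 chk.py 540 185 10
python3 - <<'E'
from h import *
a=cv2.resize(viewer.get_image('side')[0][100:300,180:560],None,fx=2,fy=2)
b=cv2.resize(viewer.get_image('top')[0][100:200+60,130:540],(760,296))
b=b[:200]
cv2.imwrite('pics/end.png',np.r_[a,b][:,:,::-1])
E
```

```text
clock: 34.17
eef_pos: [470.2, 16.5, 304.2]
tool_rot: [3.141, -0.004, 0.172]
force: [-0.1, 1.0, 0.7]
width: 68.4
gripper_force: 0.0
top []
side [(69, [541.7, 189.5], 1.0), (550, [541.9, 188.9], 1.2)]
[470.8  20.9 303.3] [-3.14e+00 -3.00e-03  1.78e-01] [-0.69  0.4   0.82  1.94 -0.36  0.95 -1.09] [ 0.8  0.5 -1. ]
```

View pics/end.png

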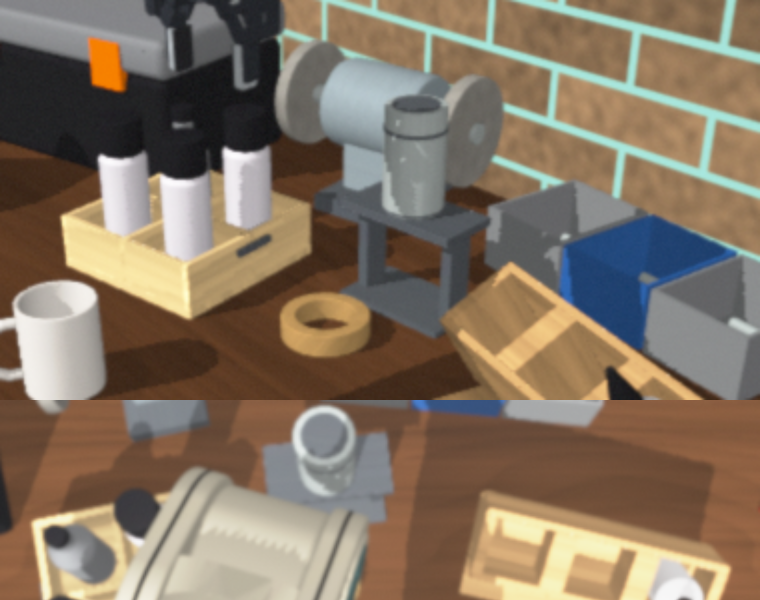

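The side view shows three cans upright in the crate, at (125,175), (187,195) and (247,165). The tin is on the ledge at (415,155). The bottle, dispenser, tape and mug are where they started. The gripper is clear of everything.

```bash
python3 -c "
from cell import ctrl
print(ctrl.finish_job())"
```

```text
the job is handed in; nothing more can be done
None
```

The job is handed in at about 34 s of the 72 s allowed: the tin stands on the ledge and the three cans stand upright in the three free cells, with the bottle and the dispenser left where they were; the hand-in call returned no verdict.

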